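# Clamp a glass block with a T-handled hex key

## Task

Take the red T-handled hex key from its wooden holder, seat it fully home in the socket of the sprung clamp screw without pressing the screw hard down, and only then turn it clockwise until the jaw holds the orange glass block firmly against the stop, its sprung pad pushed partly in but not bottomed. Leave the key standing fully seated in the screw, and do not push the bottle, the beaker or the timer about.

Things in the scene. Friction and masses are not known exactly. Their poses are not given: they have to be found in the camera images.
- hex_key: Loose T-handled hex key, 0.12 kg, upright in its holder. Origin at the centre of its flat lower end; z up, x along the handle. From below: round pilot nose 18.6 mm wide, 4 mm long, bevelled to 14 mm; dark hexagon bit 19 mm across flats, 26 mm long, flats facing +x and -x; shank 12 mm thick; red handle bar 90 mm long (x), 14 mm wide (y), 90 to 106 mm above the lower end. Grip across the 14 mm.
- key_tip (a point): Centre of the flat lower end of the key's pilot nose (the key's origin).
- key_grip (a point): Centre of the red handle bar, 98 mm above the key's lower end; axes as the key's.
- key_holder: Fixed pale wooden block, 64 x 64 x 30 mm, with one round hole 26 mm wide and 24 mm deep in its top, in which the key stands. Origin at the centre of its underside.
- fixture: Clamping fixture fixed to the bench. Origin under the centre of its aluminium base plate, 90 (x) x 200 (y) x 12 mm; z up. Along y: blue housing, 64 x 56 mm, top 42 mm above the bench, centred at y = -68 mm, the clamp screw in its 37 mm hole; sliding jaw; glass block between low rails; aluminium end stop, top 52 mm above the bench, face at y = +34 mm.
- socket (a point): Centre of the mouth of the screw's hex socket, fixed on the fixture: x = 0, y = -68 mm, 40 mm above the bench. Does not turn or sink with the screw: the hexagon's angle differs each time and must be seen or felt. Socket 20.2 mm across flats, floor 20 mm deep. A ledge 2.5 mm below the bevelled mouth stops a bit that does not match: key end about 6.5 mm deep, then the screw is pressed down.
- jaw: Dark steel jaw, 44 x 18 x 30 mm, driven by the clamp screw along the fixture's +y: 6 mm per rad clockwise (from above); after 0.8 to 1.3 rad (plus up to 0.4 of play of the key) the block meets the stop. The screw turns stiffly (0.25 N m, some 0.1 felt when pausing; 6 mN m more per N of clamping) and stays put; its head is sprung: gives way down from 3 N, 1.2 N more per mm, hard bottom at 8 mm.
- jaw_face (a point): Centre of the face of the jaw's rubber pad, toward the stop. The pad stands on two pins 6 mm before the jaw and is sprung: it gives way from 5 N, 5 N more per mm, and bottoms on the jaw after 6 mm (35 N). Its y in the fixture's frame is +4 mm once the block touches both pad and stop.
- glass_block: Loose orange glass block, 40 mm (x) x 30 mm (y) x 40 mm high, 0.1 kg, standing on the fixture's base plate between jaw and stop with 0.5 to 2.5 mm of play toward the stop. Origin at the centre of its underside.
- reagent_bottle: Brown reagent bottle with a black cap, 56 mm wide, 105 mm high, standing on the bench; origin at the centre of its underside. To be left alone.
- small_beaker: Empty clear glass beaker, 57 x 62 x 72 mm, standing on the bench; origin at the centre of its underside. To be left alone.
- bench_timer: White timer with buttons, 58 x 58 x 19 mm, lying on the bench; origin at the centre of its underside. To be left alone.
Not all that is in view belongs to the job. Of the things like the hex_key, leave any that is pink or turquoise; of the rest the larger one is meant.

How it is judged:
By the outcome, as a careful person would: the job done as asked, in the order asked, and still so for the second after the job is handed in, with the robot touching nothing.
It also fails if it takes over 61 s, if anything falls off the work surface, if the arm or the gripper's body presses on something with over 40 N, if the wrist force passes 120 N, or if a joint passes its speed limit or range.

## Robot

A 6-joint arm with a two-finger parallel gripper is mounted at the origin on a cart in front of the work surface, level with it; the furniture and walls round the work are solid. World frame = base frame: x ahead of the robot, y to its left, z up, the work surface at z = 0. Lengths are in m, angles in rad, forces in N, time in s.
With the tool pointing down it reaches from about 0.15 to 0.775 m from the base axis. Payload 6.1 kg.
Tool frame: the origin (TCP) lies at the very end of the fingers, on their centre line; the grasp point (between the pads) lies 19 mm behind it; z points along the fingers, y is the line along which they close (so a half turn about z gives the same grasp; the last joint's range is limited). The gripper opens to 85 mm and grips with 20 to 120 N. Pads are 22 mm wide; open, the fingers measure 114 mm over their backs; the gripper's body (76 mm by 85 mm) begins 54 mm behind the grasp point. The pads swing forward as they close: fully open they stand 13 mm farther back than shut.
Start: joints at [-1.167, 0.126, -0.04, 1.405, 0, 1.571], TCP at [0.206, -0.483, 0.231] pointing down, gripper open.
Joint ranges: [-2.72, 2.72], [-0.95, 1.95], [-1.27, 1.35], [-1.78, 2.02], [-1.46, 1.47], [-3.14, 3.14]. Speed limits (rad/s): [2.39, 2.39, 3.01, 3.14, 3.14, 3.14].

## Interface

Orientations are given as [roll, pitch, yaw] about the fixed x, y, z axes, in that order (R = Rz(yaw) Ry(pitch) Rx(roll)).
In Python, from rig import status, optics, r gives the robot as it stands.
- The arm moves only by the tool servo_tool, never from a script. Its argument "increments" is a list of rows, each a list of 7 numbers: the finger opening in cm, from 0 to 8.54, then the shift along the tool's x, y, z in cm, then the turn, a rotation vector about the tool's x, y, z in degrees. A call has 1 to 10 rows; each row shifts and turns the commanded pose from where the row before left it, along the tool's axes as they then stand; what a row does not reach is not made up. A row lasts 1/10 s, in which the tool goes at most 50 mm and 8.59 degrees, less where a joint would pass 70% of its speed; a pose out of reach is approached as far as the arm can. A call with a gripper value outside its range is refused whole. The fingers move at their own pace and stop on an object; the grip force is fixed at half the most. Time passes only in rows, so rows that do not move let the fingers close. It gives the time, the measured TCP pose, the force, the opening and the grip force at its end, in the units of the state.
- status.get_state(): the state, without advancing time (a new reading comes with each control period).
- optics.get_image(name): name is "scene" or "top" or "wrist"; returns the picture (420x560x3 uint8, red, green, blue); there is no depth.
- optics.camera_params(name): a dict with "camera_matrix" (3x3 intrinsics, pixels), "T" (4x4, takes a point from camera to world coordinates). Camera axes: x right, y up, looking along -z (the intrinsics and any distortion apply to the point x, -y, -z); pixel columns grow to the right and rows downward; lengths in m; the calibration is good to about 2 mm. A picture is of the moment at which its call begins: read the wrist's pose just before it. camera_params takes no time and is no camera call; for the wrist camera it gives the pose at the moment of the call.
- r.finish_job(): hands the job in; it is judged then, once.
The state is a dict: "t": time; "joints": joint angles; "qd": joint speeds; "joint_torque": joint torques, N m; "tcp_pos": TCP position; "eef_rot": TCP orientation; "force": force on the tool from outside, world axes, zero at the start; "wrist_torque": the same for the moment, N m; "width": finger opening in m; "finger_force": force on a finger pad.
Only numpy, scipy, OpenCV 4.12 (cv2) and the standard library are available. Lean on these libraries where they do the work, as an engineer would, in place of code of your own. Each camera call takes 0.05 s, during which the arm holds its last target. There are 200 camera calls.

## Working session

There is one attempt and no reset: what is moved stays moved. The work goes in short steps, Python scripts to look and compute and a tool call to move; the robot and the scene stay as the last step left them, time stands still between calls to the robot, and variables do not carry over. Pictures are saved under pics/ and viewed, at most 10 in all, crops included, and the job is handed in when it is done.

Besides the shell and the picture viewer there is one more tool, called after "Request:" by a JSON object that holds its "method" and its "body", one argument or row to a line. servo_tool: Moves the arm, as the interface text tells. Its arguments: {"type":"object","properties":{"increments":{"type":"array","items":{"type":"array","items":{"type":"number"}}}},"required":["increments"]}

```bash
mkdir -p pics
cat > h.py <<'E'
import numpy as np, cv2
from rig import status, optics, r
np.set_printoptions(precision=4,suppress=True)
def cam(n):
    p=optics.camera_params(n); return p
def ray(p,u,v):
    K=np.array(p["camera_matrix"]);T=np.array(p["T"])
    d=np.linalg.inv(K)@[u,v,1]; d=np.array([d[0],-d[1],-d[2]])
    return T[:3,3],T[:3,:3]@d
def at(p,u,v,z):
    o,d=ray(p,u,v); return o+d*(z-o[2])/d[2]
def proj(p,X):
    K=np.array(p["camera_matrix"]);T=np.array(p["T"])
    c=T[:3,:3].T@(np.array(X)-T[:3,3]); c=np.array([c[0],-c[1],-c[2]]); q=K@c; return q[:2]/q[2]
def shot(n,f,crop=None,s=1):
    p=cam(n); im=np.array(optics.get_image(n))
    cv2.imwrite("pics/"+f+"_raw.png",im[:,:,::-1])
    save(im[:,:,::-1],f,crop,s); return p
def save(b,f,crop=None,s=1):
    if crop: x0,y0,x1,y1=crop; b=b[y0:y1,x0:x1]
    if s!=1: b=cv2.resize(b,None,fx=s,fy=s,interpolation=cv2.INTER_CUBIC)
    cv2.imwrite("pics/"+f+".png",b)
E
python3 - <<'E'
from h import *
for n in("top","scene"):
    p=shot(n,n+"1",s=1.4); print(p)
print(status.get_state())
E
```

```text
{'camera_matrix': array([[423.1458,   0.    , 282.4074],
       [  0.    , 423.1458, 205.4599],
       [  0.    ,   0.    ,   1.    ]]), 'T': array([[ 0.025 ,  0.9854, -0.1684,  0.3771],
       [-0.9996,  0.0273,  0.0115, -0.27  ],
       [ 0.016 ,  0.1681,  0.9856,  1.1826],
       [ 0.    ,  0.    ,  0.    ,  1.    ]])}
{'camera_matrix': array([[484.158 ,   0.    , 295.479 ],
       [  0.    , 484.158 , 209.1648],
       [  0.    ,   0.    ,   1.    ]]), 'T': array([[ 0.8304,  0.2395, -0.5031, -0.0739],
       [-0.557 ,  0.3762, -0.7404, -1.2458],
       [ 0.0119,  0.895 ,  0.4458,  0.6573],
       [ 0.    ,  0.    ,  0.    ,  1.    ]])}
{'t': 0.1, 'joints': array([-1.167 ,  0.1263, -0.0405,  1.4054,  0.    ,  1.5708]), 'qd': array([ 0.    , -0.0023,  0.0033,  0.0018, -0.    ,  0.0011]), 'joint_torque': array([ -0.0002, -43.6906,  35.3605,   0.0136,  -0.0001,   0.    ]), 'tcp_pos': array([ 0.2061, -0.4824,  0.2306]), 'eef_rot': array([-3.1402, -0.    ,  0.4038]), 'force': array([-0.082 , -0.2385, -0.3924]), 'wrist_torque': array([ 0.0312, -0.015 ,  0.0472]), 'finger_force': 0.0, 'width': 0.08522083472684372}
```

View pics/top1.png

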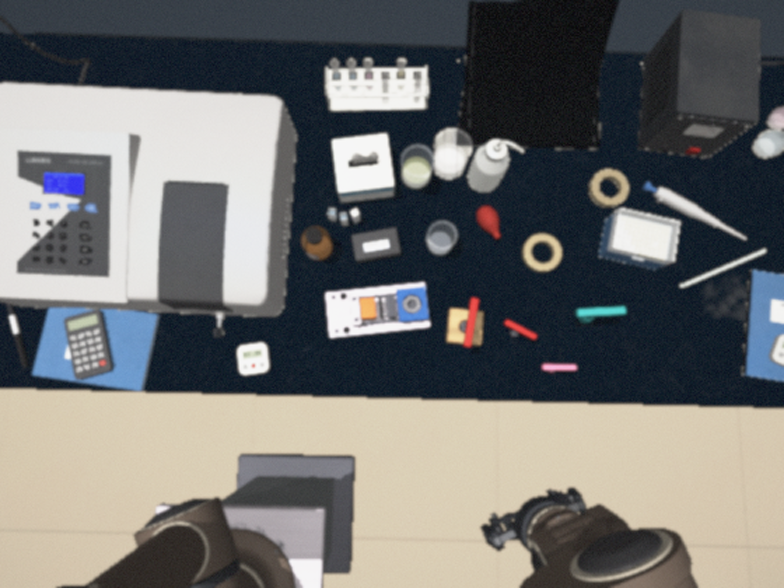

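View pics/scene1.png

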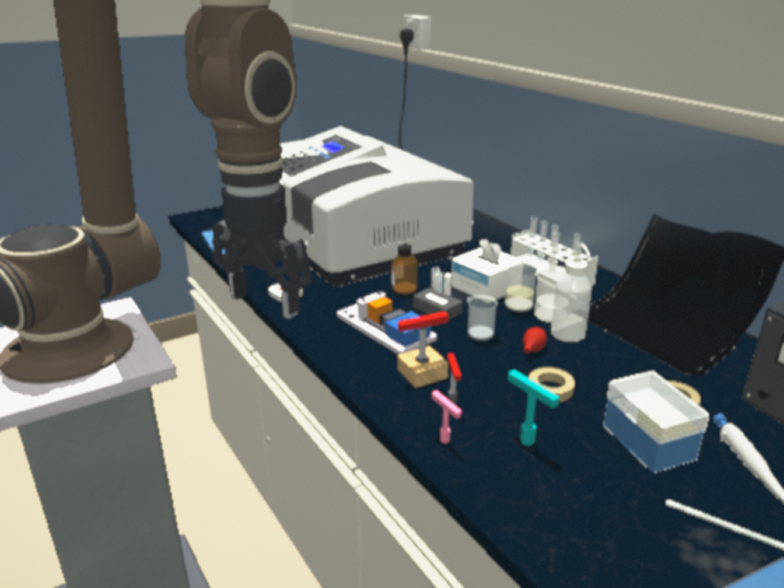

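Run:
```python
from h import *
b=cv2.imread("pics/top1_raw.png"); save(b,"c1",(225,190,355,260),6)
```

```text
(no output)
```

View pics/c1.png

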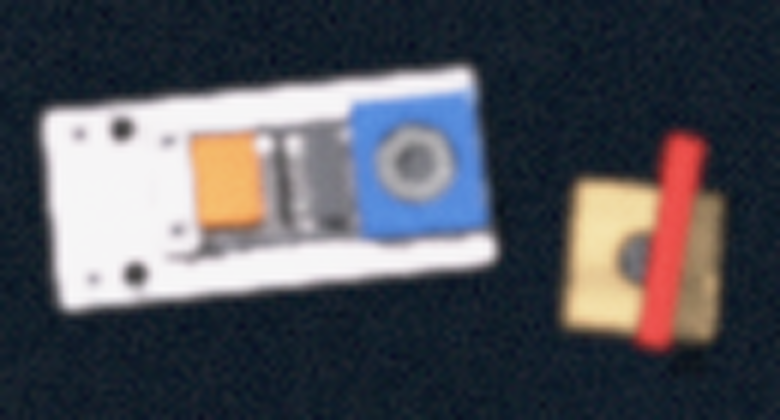

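Run:
```python
from h import *
p=cam("top")
def c(u,v,z): return at(p,225+(u+.5)/6-.5,190+(v+.5)/6-.5,z)
A=c(687,135,.112);B=c(654,347,.112);print("key",A,B,(A+B)/2,np.linalg.norm(A-B),np.degrees(np.arctan2(*(A-B)[[1,0]])))
H=[c(*q,.03) for q in((578,178),(724,196),(716,342),(563,328))];print("holder",np.mean(H,0),[np.linalg.norm(H[i]-H[i-1]) for i in range(4)])
P=[c(*q,.012) for q in((42,108),(474,65),(497,262),(64,312))];print("plate",P,np.mean(P,0),[np.linalg.norm(P[i]-P[i-1]) for i in range(4)])
for i,j in((1,0),(2,3)): print(np.degrees(np.arctan2(*(P[j]-P[i])[[1,0]])))
print("sock",c(416,162,.04))
yaw=np.arctan2(*(P[0]-P[1]+P[3]-P[2])[[1,0]])
print("sock from plate",np.mean(P,0)[:2]-.068*np.array([np.cos(yaw),np.sin(yaw)]))
```

```text
key [ 0.5468 -0.4283  0.112 ] [ 0.456  -0.4146  0.112 ] [ 0.5014 -0.4215  0.112 ] 0.09184997516154224 -8.588416646137535
holder [ 0.5013 -0.4215  0.03  ] [np.float64(0.069184852198975), np.float64(0.06743039383996256), np.float64(0.06702944667794589), np.float64(0.0697752987907631)]
plate [array([ 0.5672, -0.1416,  0.012 ]), array([ 0.5932, -0.3429,  0.012 ]), array([ 0.5008, -0.3551,  0.012 ]), array([ 0.4724, -0.156 ,  0.012 ])] [ 0.5334 -0.2489  0.012 ] [np.float64(0.09588933939775103), np.float64(0.20296329661726378), np.float64(0.09321896690896872), np.float64(0.20109833095271004)]
97.36477590835969
98.11898977607629
sock [ 0.5424 -0.3155  0.04  ]
sock from plate [ 0.5425 -0.3163]
```

Run:
```python
from h import *
from scipy.spatial.transform import Rotation as R
s=status.get_state(); p=cam("wrist"); T=np.array(p["T"]); Rt=R.from_euler("xyz",s["eef_rot"]).as_matrix()
print(p["camera_matrix"]); print(Rt.T@(T[:3,3]-s["tcp_pos"])); print(Rt.T@T[:3,:3])
pt=cam("top")
for n,u,v,z in(("beaker",441,238,.04),("bottle",318,243,.1),("smallred near",506,322,.05),("smallred far",536,337,.05)): print(n,at(pt,u/1.4,v/1.4,z))
print(proj(p,[.5424,-.3155,.04]))
```

```text
[[348.7311   0.     283.2067]
 [  0.     348.7311 209.653 ]
 [  0.       0.       1.    ]]
[ 0.0764  0.0013 -0.1429]
[[ 0.0005  0.9546  0.298 ]
 [ 1.     -0.0004 -0.0003]
 [-0.0002  0.298  -0.9546]]
beaker [ 0.6749 -0.3715  0.04  ]
bottle [ 0.6429 -0.1356  0.1   ]
smallred near [ 0.5094 -0.498   0.05  ]
smallred far [ 0.482  -0.5556  0.05  ]
[ 249.3086 -374.387 ]
```

Request:
{"method": "servo_tool", "body": {
  "increments": [
    [8.5,3.75,-0.22,0,0,0,0],
    [8.5,3.75,-0.22,0,0,0,0],
    [8.5,3.75,-0.22,0,0,0,0],
    [8.5,3.75,-0.22,0,0,0,0],
    [8.5,3.75,-0.22,0,0,0,0],
    [8.5,3.75,-0.22,0,0,0,0],
    [8.5,3.75,-0.22,0,0,0,0],
    [8.5,3.75,-0.22,2,0,0,0],
    [8.5,3.75,-0.22,3,0,0,0],
    [8.5,3.75,-0.22,3,0,0,-5]
  ]
}}

```text
t: 1.1
tcp_pos: [0.5439, -0.3143, 0.1503]
eef_rot: [3.141, -0.0, 0.493]
force: [0.5, -0.2, 0.1]
width: 0.085
finger_force: 0.0
```

Run:
```python
from h import *
s=status.get_state(); print(s["joints"],s["tcp_pos"],s["eef_rot"])
```

```text
[-0.524   0.3309  0.0423  1.2816 -0.0001  2.1247] [ 0.5439 -0.3143  0.1503] [ 3.141  -0.0002  0.4929]
```

Request:
{"method": "servo_tool", "body": {
  "increments": [
    [8.5,0,0,0,0,0,-8.4],
    [8.5,0,0,0,0,0,-8.4],
    [8.5,0,0,0,0,0,-8.4],
    [8.5,0,0,0,0,0,-8.4],
    [8.5,0,0,0,0,0,-8.4],
    [8.5,0,0,0,0,0,-8.4],
    [8.5,0,0,0,0,0,-8.4],
    [8.5,0,0,0,0,0,-8.4],
    [8.5,0,0,0,0,0,-8.4],
    [8.5,0,0,0,0,0,-8.4]
  ]
}}

```text
t: 2.1
tcp_pos: [0.5422, -0.3151, 0.1507]
eef_rot: [-3.141, -0.001, 1.963]
force: [-0.0, -0.6, 0.7]
width: 0.085
finger_force: 0.0
```

Request:
{"method": "servo_tool", "body": {
  "increments": [
    [8.5,0,0,0,0,0,-8.4],
    [8.5,0,0,0,0,0,-8.4],
    [8.5,0,0,0,0,0,-8.4],
    [8.5,0,0,0,0,0,-8.4],
    [8.5,0,0,0,0,0,-8.4],
    [8.5,0,0,0,0,0,-8.4],
    [8.5,0,0,1,0,0,-8.4],
    [4,0,0,1,0,0,0],
    [4,0,0,1,0,0,0],
    [4,0,0,0,0,0,0]
  ]
}}

```text
t: 3.1
tcp_pos: [0.5414, -0.3146, 0.1189]
eef_rot: [3.14, -0.003, 2.981]
force: [0.2, -0.4, 0.2]
width: 0.0438
finger_force: 0.0
```

Run:
```python
from h import *
s=status.get_state(); print(s["joints"],s["tcp_pos"],s["eef_rot"])
p=shot("wrist","w1"); np.save("w1.npy",p["T"]); q=proj(p,[.5425,-.316,.04]); print(q)
b=cv2.imread("pics/w1_raw.png"); x,y=map(int,q); cr=(max(0,x-60),max(0,y-45),x+60,y+45); print(cr); save(b,"w1c",cr,6)
```

```text
[-0.5264  0.3394 -0.0151  1.2199 -0.     -0.3658] [ 0.5414 -0.3146  0.1189] [ 3.1403 -0.0034  2.981 ]
[282.6516 220.3581]
(222, 175, 342, 265)
```

View pics/w1c.png

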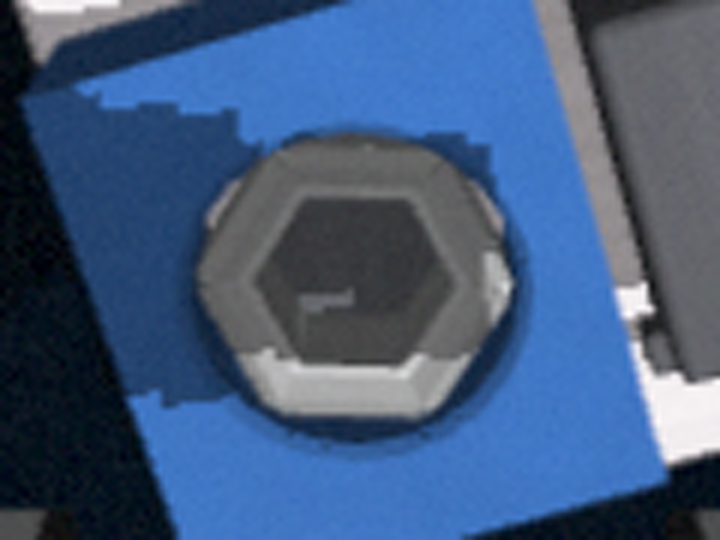

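Run:
```python
from h import *
p=cam("wrist"); p["T"]=np.load("w1.npy")
for V in([(302,196),(410,193),(458,277),(413,354),(300,364),(254,283)],):
    W=np.array([at(p,222+(u+.5)/6-.5,175+(v+.5)/6-.5,.0375) for u,v in V])[:,:2]
    c=W.mean(0); d=W-c; print("c",c,"rad",np.linalg.norm(d,axis=1))
    a=np.degrees(np.arctan2(d[:,1],d[:,0])); print(a,"vert mod60",a%60)
    e=np.roll(W,-1,0)-W; print("edge",np.degrees(np.arctan2(e[:,1],e[:,0]))%60)
# fixture yaw from housing corners z=.042
h=[at(p,222+(u+.5)/6-.5,175+(v+.5)/6-.5,.042)[:2] for u,v in((22,97),(178,540),(668,480),(535,0))]
for i,j in((0,1),(3,2)): e=h[j]-h[i]; print(np.degrees(np.arctan2(e[1],e[0])))
print(at(p,222+355/6,175+288/6,.042))
```

```text
c [ 0.5436 -0.3174] rad [0.0115 0.0118 0.0116 0.0112 0.0122 0.0116]
[-157.439   139.9511   81.6951   26.2077  -41.1057  -96.5394] vert mod60 [22.561  19.9511 21.6951 26.2077 18.8943 23.4606]
edge [22.463  19.7634 22.429  26.2046 18.3105 22.5479]
7.150014747466575
7.327373335734199
[ 0.5435 -0.3172  0.042 ]
```

Request:
{"method": "servo_tool", "body": {
  "increments": [
    [4,0.5,-1.5,-1.5,0,0,0],
    [4,0.5,-2.5,-1.5,0,0,0],
    [4,0.5,-2.5,0,0,0,0],
    [4,0.5,-2.5,0,0,0,0],
    [4,0.24,-2.2,0,0,0,-0.6],
    [4,0,0,2,0,0,0],
    [4,0,0,2,0,0,0],
    [4,0,0,1.4,0,0,0],
    [4,0,0,1,0,0,0],
    [4,0,0,0,0,0,0]
  ]
}}

```text
t: 4.15
tcp_pos: [0.5022, -0.4216, 0.0859]
eef_rot: [3.14, -0.002, 2.994]
force: [-1.0, 0.6, 0.2]
width: 0.0402
finger_force: 0.0
```

Run:
```python
from h import *
s=status.get_state(); print(s["tcp_pos"],s["eef_rot"],s["force"])
p=shot("wrist","w2",s=1.2)
```

```text
[ 0.5022 -0.4216  0.0859] [ 3.1404 -0.002   2.9938] [-0.967   0.5538  0.1676]
```

View pics/w2.png

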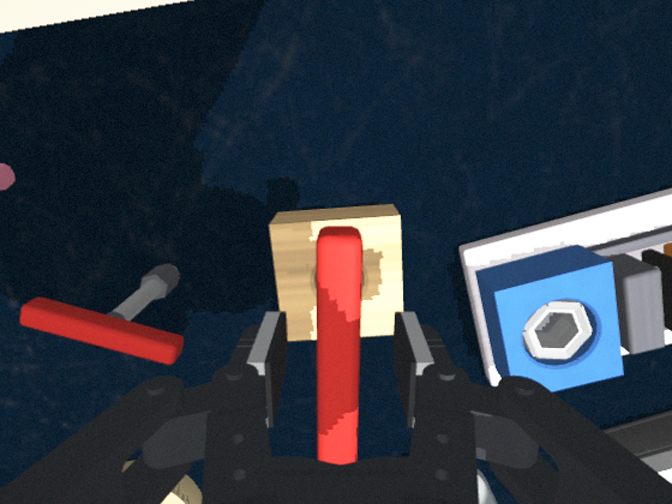

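The bar runs vertically at column 340, centred between the pads (280 and 400). I'll close now.

Request:
{"method": "servo_tool", "body": {
  "increments": [
    [0.5,0,0,0,0,0,0],
    [0.5,0,0,0,0,0,0],
    [0.5,0,0,0,0,0,0],
    [0.5,0,0,0,0,0,0],
    [0.5,0,0,0,0,0,0],
    [0.5,0,0,0,0,0,0]
  ]
}}

```text
t: 4.8
tcp_pos: [0.5033, -0.4227, 0.0886]
eef_rot: [-3.141, 0.002, 2.994]
force: [0.2, 0.2, 5.3]
width: 0.0132
finger_force: 60.2
```

Request:
{"method": "servo_tool", "body": {
  "increments": [
    [0.5,0,0,-1,0,0,0],
    [0.5,0,0,-2,0,0,0],
    [0.5,0,0,-2,0,0,0],
    [0.5,0,0,-2,0,0,0],
    [0.5,-0.4,2,0,0,0,0],
    [0.5,-0.5,2.5,0,0,0,0],
    [0.5,-0.5,2.5,0,0,0,0],
    [0.5,-0.5,2.0,0,0,0,-0.5],
    [0.5,-0.5,2.0,0,0,0,0],
    [0.5,0,0,0,0,0,0]
  ]
}}

```text
t: 5.8
tcp_pos: [0.543, -0.3137, 0.1566]
eef_rot: [3.14, -0.001, 3.006]
force: [-0.4, -0.7, -0.5]
width: 0.013
finger_force: 59.3
```

Run:
```python
from h import *
s=status.get_state(); print(s["tcp_pos"],s["eef_rot"],s["force"],s["joints"])
p=shot("wrist","w3"); np.save("w3.npy",p["T"]);  print(proj(p,[.543,-.317,.04]))
b=cv2.imread("pics/w3_raw.png"); save(b,"w3c",(180,60,390,210),3.7)
```

```text
[ 0.543  -0.3137  0.1566] [ 3.1401 -0.0013  3.006 ] [-0.4073 -0.7211 -0.5021] [-0.5243  0.3295  0.054   1.2971  0.0009 -0.3886]
[279.9527 203.3469]
```

View pics/w3c.png

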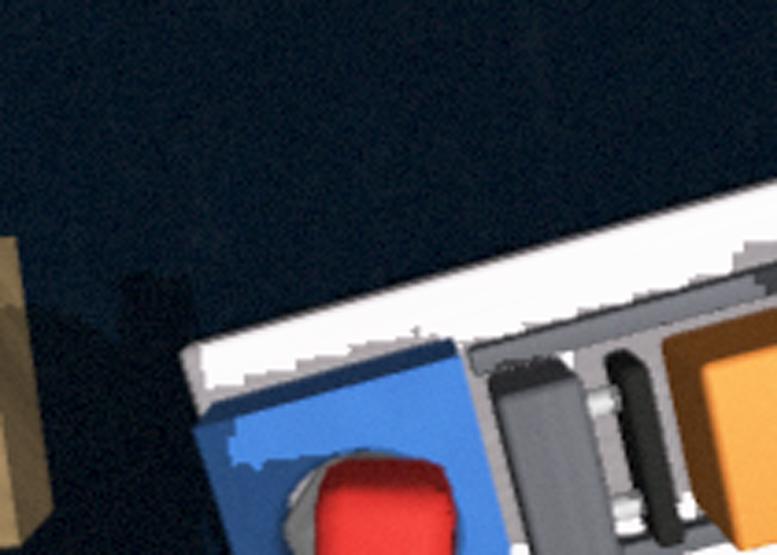

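Request:
{"method": "servo_tool", "body": {
  "increments": [
    [0.5,-0.1,-0.32,0.5,0,0,0],
    [0.5,0,0,1.2,0,0,0],
    [0.5,0,0,1.0,0,0,0],
    [0.5,0,0,0.2,0,0,0],
    [0.5,0,0,0,0,0,0],
    [0.5,0,0,0,0,0,0]
  ]
}}

```text
t: 6.45
tcp_pos: [0.5429, -0.3205, 0.1283]
eef_rot: [-3.142, 0.0, 3.002]
force: [-0.8, -0.2, -0.7]
width: 0.0126
finger_force: 59.3
```

Run:
```python
from h import *
s=status.get_state(); print(s["tcp_pos"],s["eef_rot"],s["force"])
p=shot("scene","s2");  q=proj(p,[.543,-.317,.06]); print(q); x,y=map(int,q)
b=cv2.imread("pics/s2_raw.png"); save(b,"s2c",(x-55,y-45,x+55,y+35),7)
```

```text
[ 0.5429 -0.3205  0.1283] [-3.1416  0.      3.0022] [-0.7745 -0.2465 -0.7057]
[290.7844 223.475 ]
```

View pics/s2c.png

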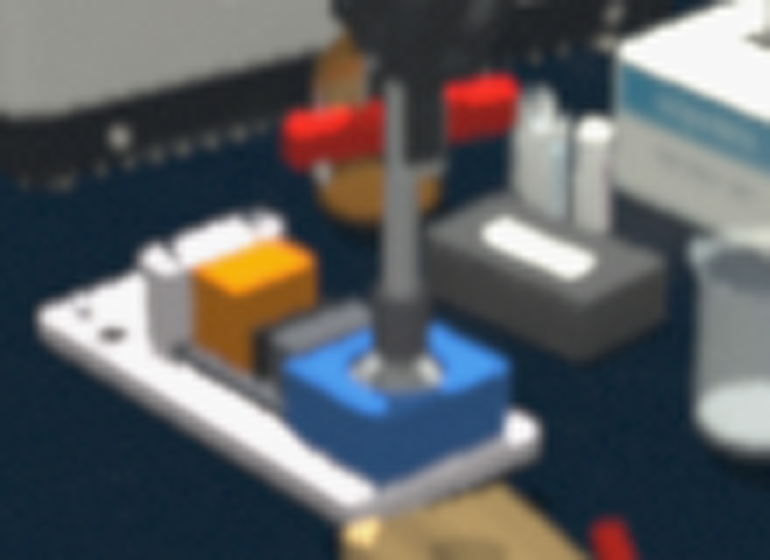

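Request:
{"method": "servo_tool", "body": {
  "increments": [
    [0.5,-0.05,0.2,0,0,0,0],
    [0.5,0,0,0,0,0,0]
  ]
}}

```text
t: 6.7
tcp_pos: [0.5441, -0.3182, 0.1287]
eef_rot: [-3.141, 0.001, 3.003]
force: [0.3, -0.7, -1.0]
width: 0.0124
finger_force: 59.3
```

Request:
{"method": "servo_tool", "body": {
  "increments": [
    [0.5,0,0,0.1,0,0,0]
  ]
}}

```text
t: 6.8
tcp_pos: [0.544, -0.3183, 0.1277]
eef_rot: [-3.141, 0.001, 3.003]
force: [0.1, 0.8, -0.8]
width: 0.0129
finger_force: 59.3
```

Request:
{"method": "servo_tool", "body": {
  "increments": [
    [0.5,0,0,0.1,0,0,0]
  ]
}}

```text
t: 6.9
tcp_pos: [0.5439, -0.3183, 0.1264]
eef_rot: [-3.141, 0.0, 3.003]
force: [0.1, -0.8, -0.7]
width: 0.0129
finger_force: 59.3
```

Request:
{"method": "servo_tool", "body": {
  "increments": [
    [0.5,0,0.1,0.2,0,0,0],
    [0.5,0,0,0.2,0,0,0],
    [0.5,0,0,0.2,0,0,0]
  ]
}}

```text
t: 7.2
tcp_pos: [0.5438, -0.3172, 0.12]
eef_rot: [3.142, -0.0, 3.003]
force: [-0.2, -0.1, -0.3]
width: 0.013
finger_force: 59.3
```

Request:
{"method": "servo_tool", "body": {
  "increments": [
    [0.5,0,0,0.2,0,0,0],
    [0.5,0,0,0,0,0,0]
  ]
}}

```text
t: 7.4
tcp_pos: [0.5437, -0.3172, 0.1178]
eef_rot: [3.141, -0.001, 3.003]
force: [0.5, 0.1, -1.8]
width: 0.0129
finger_force: 59.3
```

Request:
{"method": "servo_tool", "body": {
  "increments": [
    [0.5,0,0,0.2,0,0,0],
    [0.5,0,0,0,0,0,0]
  ]
}}

```text
t: 7.6
tcp_pos: [0.5438, -0.3173, 0.116]
eef_rot: [3.141, -0.0, 3.003]
force: [0.1, 0.3, -1.5]
width: 0.0128
finger_force: 59.3
```

Request:
{"method": "servo_tool", "body": {
  "increments": [
    [0.5,0,0,0.15,0,0,0],
    [0.5,0,0,0,0,0,0]
  ]
}}

```text
t: 7.8
tcp_pos: [0.5438, -0.3173, 0.1146]
eef_rot: [3.141, -0.0, 3.003]
force: [0.6, 0.3, -0.9]
width: 0.0126
finger_force: 59.3
```

Request:
{"method": "servo_tool", "body": {
  "increments": [
    [0.5,0,0,0.15,0,0,0],
    [0.5,0,0,0,0,0,0]
  ]
}}

```text
t: 8.0
tcp_pos: [0.5439, -0.3172, 0.1131]
eef_rot: [3.141, -0.0, 3.003]
force: [1.2, -0.5, -0.5]
width: 0.0132
finger_force: 59.3
```

Request:
{"method": "servo_tool", "body": {
  "increments": [
    [0.5,0,0,0.15,0,0,0],
    [0.5,0,0,0,0,0,0]
  ]
}}

```text
t: 8.2
tcp_pos: [0.5439, -0.3173, 0.1116]
eef_rot: [3.141, -0.0, 3.003]
force: [0.6, -0.0, -2.0]
width: 0.0126
finger_force: 59.3
```

Request:
{"method": "servo_tool", "body": {
  "increments": [
    [0.5,0,0,0.15,0,0,0],
    [0.5,0,0,0,0,0,0]
  ]
}}

```text
t: 8.4
tcp_pos: [0.5439, -0.3173, 0.1101]
eef_rot: [3.141, -0.0, 3.003]
force: [0.4, 0.3, -1.1]
width: 0.0128
finger_force: 59.3
```

Request:
{"method": "servo_tool", "body": {
  "increments": [
    [0.5,0,0,0.15,0,0,0],
    [0.5,0,0,0,0,0,0]
  ]
}}

```text
t: 8.6
tcp_pos: [0.5438, -0.3173, 0.1086]
eef_rot: [3.141, -0.0, 3.003]
force: [-0.1, -0.1, -1.1]
width: 0.0132
finger_force: 59.3
```

Request:
{"method": "servo_tool", "body": {
  "increments": [
    [0.5,0,0,0.15,0,0,0],
    [0.5,0,0,0.15,0,0,0],
    [0.5,0,0,0,0,0,0]
  ]
}}

```text
t: 8.9
tcp_pos: [0.5439, -0.3173, 0.1055]
eef_rot: [3.142, -0.0, 3.003]
force: [-0.1, 0.4, -0.5]
width: 0.013
finger_force: 59.3
```

Request:
{"method": "servo_tool", "body": {
  "increments": [
    [0.5,0,0,0.12,0,0,0],
    [0.5,0,0,0,0,0,0]
  ]
}}

```text
t: 9.1
tcp_pos: [0.5439, -0.3173, 0.1044]
eef_rot: [3.142, -0.0, 3.003]
force: [-0.3, -0.2, -1.6]
width: 0.0125
finger_force: 59.3
```

Request:
{"method": "servo_tool", "body": {
  "increments": [
    [0.5,0,0,0.1,0,0,0],
    [0.5,0,0,0,0,0,0]
  ]
}}

```text
t: 9.3
tcp_pos: [0.5439, -0.3173, 0.1035]
eef_rot: [3.142, -0.0, 3.003]
force: [-0.8, 0.3, -1.7]
width: 0.0125
finger_force: 59.3
```

Request:
{"method": "servo_tool", "body": {
  "increments": [
    [0.5,0,0,0.1,0,0,0],
    [0.5,0,0,0,0,0,0]
  ]
}}

```text
t: 9.5
tcp_pos: [0.544, -0.3173, 0.1026]
eef_rot: [-3.142, 0.0, 3.003]
force: [-0.5, 0.4, -0.2]
width: 0.013
finger_force: 59.3
```

Request:
{"method": "servo_tool", "body": {
  "increments": [
    [0.5,0,0,0.1,0,0,0],
    [0.5,0,0,0,0,0,0]
  ]
}}

```text
t: 9.7
tcp_pos: [0.544, -0.3174, 0.102]
eef_rot: [-3.141, 0.001, 3.003]
force: [-0.6, 1.6, 2.9]
width: 0.013
finger_force: 59.9
```

Request:
{"method": "servo_tool", "body": {
  "increments": [
    [0.5,0,0,0.1,0,0,0],
    [0.5,0,0,0,0,0,0]
  ]
}}

```text
t: 9.9
tcp_pos: [0.5441, -0.3174, 0.101]
eef_rot: [-3.141, 0.001, 3.003]
force: [-0.9, 0.8, 3.1]
width: 0.0127
finger_force: 60.1
```

Request:
{"method": "servo_tool", "body": {
  "increments": [
    [0.5,0,0,0.1,0,0,0],
    [0.5,0,0,0,0,0,0]
  ]
}}

```text
t: 10.1
tcp_pos: [0.5441, -0.3174, 0.0999]
eef_rot: [-3.141, 0.001, 3.003]
force: [-0.6, 1.2, 6.0]
width: 0.0129
finger_force: 60.3
```

Request:
{"method": "servo_tool", "body": {
  "increments": [
    [0.5,0,0,-0.15,0,0,0],
    [0.5,0,0,0,0,0,0]
  ]
}}

```text
t: 10.3
tcp_pos: [0.544, -0.3174, 0.1013]
eef_rot: [-3.141, 0.0, 3.003]
force: [-0.7, 0.7, 3.0]
width: 0.0129
finger_force: 59.9
```

```bash
cat > st.py <<'E'
from h import *
s=status.get_state(); print(s["t"],s["tcp_pos"],np.degrees(s["eef_rot"]),s["force"],"T",s["wrist_torque"],"q6",s["joints"][5],s["joint_torque"][5])
E
python3 st.py
```

```text
10.3 [ 0.544  -0.3174  0.1013] [-179.9931    0.0186  172.0316] [-0.7496  0.7225  2.9884] T [0.3554 0.1797 0.0049] q6 -0.3890925399989516 -0.00650742236757651
```

Request:
{"method": "servo_tool", "body": {
  "increments": [
    [0.5,0,0,0,0,0,5],
    [0.5,0,0,0,0,0,5],
    [0.5,0,0,0,0,0,5],
    [0.5,0,0,0,0,0,5]
  ]
}}

```text
t: 10.7
tcp_pos: [0.544, -0.3173, 0.1011]
eef_rot: [3.142, 0.0, 2.651]
force: [-0.3, 1.5, 3.9]
width: 0.0132
finger_force: 60.0
```

```bash
python3 st.py
```

```text
10.7 [ 0.544  -0.3173  0.1011] [179.9952   0.0022 151.8647] [-0.321   1.4673  3.8922] T [0.3393 0.2276 0.2761] q6 -0.036992951956694685 -0.6384158693253994
```

Request:
{"method": "servo_tool", "body": {
  "increments": [
    [0.5,0,0,0,0,0,5],
    [0.5,0,0,0,0,0,5],
    [0.5,0,0,0,0,0,5],
    [0.5,0,0,0,0,0,5]
  ]
}}

```text
t: 11.1
tcp_pos: [0.5439, -0.3174, 0.1011]
eef_rot: [-3.141, 0.0, 2.302]
force: [-0.6, 0.6, 4.4]
width: 0.0126
finger_force: 60.0
```

```bash
python3 st.py
```

```text
11.1 [ 0.5439 -0.3174  0.1011] [-179.9859    0.004   131.8666] [-0.5924  0.627   4.3559] T [0.217  0.3141 0.284 ] q6 0.3120137030737883 -0.6431395187973976
```

Request:
{"method": "servo_tool", "body": {
  "increments": [
    [0.5,0,0,0,0,0,5],
    [0.5,0,0,0,0,0,5],
    [0.5,0,0,0,0,0,5]
  ]
}}

```text
t: 11.4
tcp_pos: [0.5438, -0.3174, 0.1011]
eef_rot: [-3.141, 0.0, 2.04]
force: [-0.9, -0.3, 4.1]
width: 0.0126
finger_force: 60.0
```

```bash
python3 st.py
python3 - <<'E'
from h import *
p=shot("wrist","w4",(210,0,560,262),2.2); np.save("w4.npy",p["T"])
for y in (.034,.004,-.002,-.03):
  a=np.radians(7.5); X=np.array([.5425,-.3165])+(y+.068)*np.array([-np.sin(a),np.cos(a)]); print(y,proj(p,[*X,.042]))
shot("top","t4")
E
```

```text
11.4 [ 0.5438 -0.3174  0.1011] [-179.9706    0.0066  116.8621] [-0.8805 -0.332   4.0603] T [0.1826 0.3287 0.2307] q6 0.5738083001962382 -0.6427696533501148
0.034 [345.1245  56.0423]
0.004 [324.579  111.1432]
-0.002 [320.6823 121.5937]
-0.03 [303.351  168.0741]
```

View pics/w4.png

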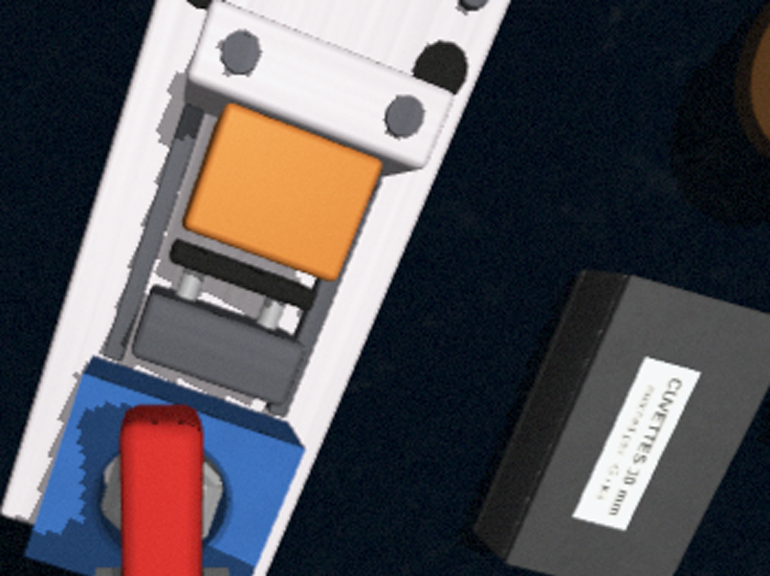

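Run:
```python
from h import *
p=cam("wrist"); p["T"]=np.load("w4.npy"); a=np.radians(7.5)
def fy(u,v,z):
    X=at(p,210+u/2.2,v/2.2,z)[:2]-np.array([.5432,-.317]); return round(1000*(X@[-np.sin(a),np.cos(a)])-68,1)
for n,z,L in(("jaw front",.042,((155,288),(303,342))),("jaw back",.042,((135,352),(290,405))),("pad front",.042,((182,241),(312,286))),("block back",.052,((187,227),(327,275))),("block front",.052,((232,105),(380,162))),("stop face",.052,((190,75),(425,162))),("housing front .042",.042,((100,362),(300,445)))): print(n,[fy(*q,z) for q in L])
```

```text
jaw front [np.float64(-13.8), np.float64(-14.0)]
jaw back [np.float64(-31.1), np.float64(-30.8)]
pad front [np.float64(-0.5), np.float64(0.1)]
block back [np.float64(3.1), np.float64(3.9)]
block front [np.float64(31.6), np.float64(31.7)]
stop face [np.float64(34.2), np.float64(35.2)]
housing front .042 [np.float64(-36.7), np.float64(-40.3)]
```

Request:
{"method": "servo_tool", "body": {
  "increments": [
    [0.5,0,0,0,0,0,5],
    [0.5,0,0,0,0,0,5],
    [0.5,0,0,0,0,0,5],
    [0.5,0,0,0,0,0,5],
    [0.5,0,0,0,0,0,5],
    [0.5,0,0,0,0,0,5]
  ]
}}

```text
t: 12.1
tcp_pos: [0.5436, -0.3174, 0.101]
eef_rot: [-3.141, 0.0, 1.518]
force: [-1.5, 0.1, 3.9]
width: 0.0128
finger_force: 60.0
```

```bash
python3 st.py
```

```text
12.1 [ 0.5436 -0.3174  0.101 ] [-179.956     0.0203   86.9825] [-1.5211  0.0768  3.8667] T [0.1544 0.5681 0.2848] q6 1.0951957052218009 -0.6382665038108826
```

Request:
{"method": "servo_tool", "body": {
  "increments": [
    [0.5,0,0,0,0,0,5],
    [0.5,0,0,0,0,0,5]
  ]
}}

```text
t: 12.3
tcp_pos: [0.5435, -0.3174, 0.101]
eef_rot: [-3.141, 0.0, 1.344]
force: [-2.0, 0.8, 4.9]
width: 0.0126
finger_force: 60.1
```

```bash
python3 st.py
```

```text
12.3 [ 0.5435 -0.3174  0.101 ] [-179.9525    0.0235   76.9862] [-2.0071  0.7675  4.8952] T [0.1677 0.591  0.2881] q6 1.2696666291359984 -0.5986065231263638
```

Request:
{"method": "servo_tool", "body": {
  "increments": [
    [0.5,0,0,0,0,0,5],
    [0.5,0,0,0,0,0,5]
  ]
}}

```text
t: 12.5
tcp_pos: [0.5435, -0.3174, 0.101]
eef_rot: [-3.141, 0.001, 1.169]
force: [-2.3, 0.7, 3.0]
width: 0.0126
finger_force: 60.1
```

```bash
python3 st.py;  python3 - <<'E'
from h import *
p=shot("wrist","w5",(210,0,560,262),2.2); np.save("w5.npy",p["T"])
E
```

```text
12.5 [ 0.5435 -0.3174  0.101 ] [-179.9503    0.0311   66.9919] [-2.2594  0.6649  3.0439] T [0.2162 0.6238 0.294 ] q6 1.44413054258883 -0.5725724995136261
```

View pics/w5.png

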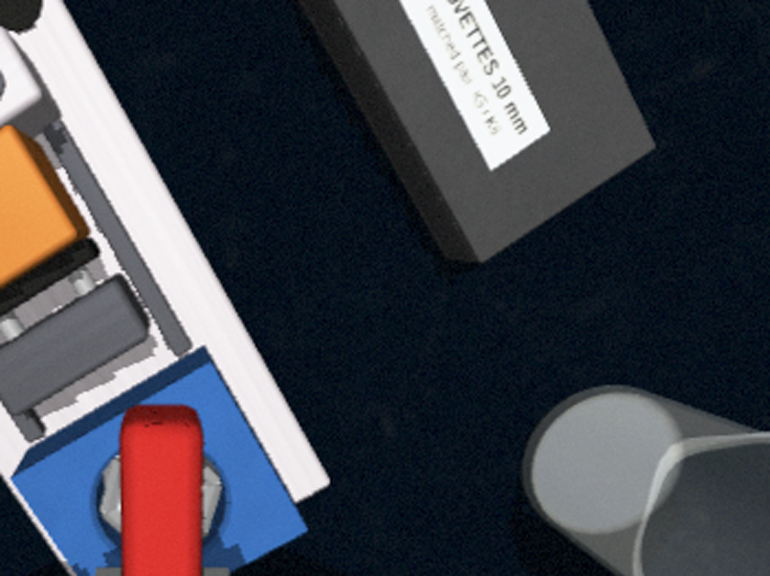

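Run:
```python
from h import *
p=cam("wrist"); p["T"]=np.load("w5.npy"); a=np.radians(7.5)
def fy(u,v,z):
    X=at(p,210+u/2.2,v/2.2,z)[:2]-np.array([.5432,-.317]); return round(1000*(X@[-np.sin(a),np.cos(a)])-68,1)
for n,z,L in(("jaw front",.042,((118,278),(25,330))),("jaw back",.042,((147,330),(20,410))),("pad front",.042,((92,242),(20,281))),("block back",.052,((84,237),(10,280))),("block front",.052,((8,128),)),("stop face",.052,((40,95),)),("housing front .042",.042,((205,348),(15,468)))): print(n,[fy(*q,z) for q in L])
```

```text
jaw front [np.float64(-10.2), np.float64(-9.2)]
jaw back [np.float64(-25.4), np.float64(-26.5)]
pad front [np.float64(0.7), np.float64(1.9)]
block back [np.float64(2.4), np.float64(3.0)]
block front [np.float64(31.7)]
stop face [np.float64(33.8)]
housing front .042 [np.float64(-37.2), np.float64(-39.5)]
```

Run:
```python
from h import *
a=np.radians(7.5); K=cam("wrist")
for w in("w4","w5"):
    K["T"]=np.load(w+".npy"); im=cv2.imread("pics/%s_raw.png"%w).astype(np.float32)
    print(w)
    for fx in (.014,.010,.0,):
        ys=np.arange(-30,8,.75); px=[]
        for y in ys:
            X=np.array([.5432,-.317])+(y/1000+.068)*np.array([-np.sin(a),np.cos(a)])+fx*np.array([np.cos(a),np.sin(a)]); px.append(proj(K,[*X,.042]))
        px=np.array(px,np.float32)
        g=cv2.remap(im,px[:,:1],px[:,1:],cv2.INTER_LINEAR)[:,0]
        print(fx,[f"{y:.1f}:{int(c.mean())}"+("*" if c[2]>c[0]+50 else "") for y,c in zip(ys,g) if y>-18])
```

```text
w4
0.014 ['-17.2:105', '-16.5:102', '-15.8:95', '-15.0:81', '-14.2:42', '-13.5:45', '-12.8:93', '-12.0:218', '-11.2:237', '-10.5:237', '-9.8:238', '-9.0:237', '-8.2:237', '-7.5:237', '-6.8:232', '-6.0:117', '-5.2:27', '-4.5:34', '-3.8:36', '-3.0:35', '-2.2:37', '-1.5:37', '-0.8:30', '0.0:117', '0.8:199', '1.5:232', '2.2:229', '3.0:78*', '3.8:115*', '4.5:142*', '5.2:149*', '6.0:150*', '6.8:152*', '7.5:153*']
0.01 ['-17.2:102', '-16.5:104', '-15.8:96', '-15.0:81', '-14.2:59', '-13.5:120', '-12.8:194', '-12.0:196', '-11.2:195', '-10.5:195', '-9.8:195', '-9.0:198', '-8.2:196', '-7.5:197', '-6.8:175', '-6.0:57', '-5.2:30', '-4.5:36', '-3.8:36', '-3.0:35', '-2.2:39', '-1.5:41', '-0.8:36', '0.0:88', '0.8:140', '1.5:142', '2.2:130', '3.0:96*', '3.8:114*', '4.5:142*', '5.2:153*', '6.0:153*', '6.8:153*', '7.5:154*']
0.0 ['-17.2:104', '-16.5:102', '-15.8:94', '-15.0:80', '-14.2:47', '-13.5:44', '-12.8:98', '-12.0:236', '-11.2:173', '-10.5:143', '-9.8:144', '-9.0:142', '-8.2:144', '-7.5:145', '-6.8:137', '-6.0:66', '-5.2:32', '-4.5:36', '-3.8:36', '-3.0:36', '-2.2:38', '-1.5:38', '-0.8:30', '0.0
[... 644 characters left out ...]
-11.2:106', '-10.5:96', '-9.8:74', '-9.0:78', '-8.2:135', '-7.5:142', '-6.8:140', '-6.0:142', '-5.2:140', '-4.5:140', '-3.8:141', '-3.0:102', '-2.2:25', '-1.5:32', '-0.8:35', '0.0:24', '0.8:24', '1.5:22', '2.2:17', '3.0:29', '3.8:64*', '4.5:111*', '5.2:140*', '6.0:155*', '6.8:155*', '7.5:155*']
0.0 ['-17.2:104', '-16.5:102', '-15.8:100', '-15.0:101', '-14.2:104', '-13.5:107', '-12.8:103', '-12.0:103', '-11.2:101', '-10.5:96', '-9.8:71', '-9.0:75', '-8.2:140', '-7.5:142', '-6.8:141', '-6.0:142', '-5.2:142', '-4.5:141', '-3.8:137', '-3.0:79', '-2.2:28', '-1.5:31', '-0.8:31', '0.0:30', '0.8:28', '1.5:19', '2.2:12', '3.0:32', '3.8:67*', '4.5:111*', '5.2:141*', '6.0:152*', '6.8:152*', '7.5:152*']
```

Request:
{"method": "servo_tool", "body": {
  "increments": [
    [0.5,0,0,0,0,0,5],
    [0.5,0,0,0,0,0,5],
    [0.5,0,0,0,0,0,4],
    [0.5,0,0,0,0,0,4]
  ]
}}

```text
t: 12.95
tcp_pos: [0.5433, -0.3173, 0.1009]
eef_rot: [-3.141, 0.001, 0.857]
force: [-2.7, 1.5, 4.7]
width: 0.0123
finger_force: 60.1
```

```bash
python3 st.py;  cat > prof.py <<'E'
from h import *
a=np.radians(7.5); K=shot("wrist","w6"); im=cv2.imread("pics/w6_raw.png").astype(np.float32)
for fx in (.014,.010,.0):
    ys=np.arange(-12,8,.75)
    px=np.array([proj(K,[*(np.array([.5432,-.317])+(y/1000+.068)*np.array([-np.sin(a),np.cos(a)])+fx*np.array([np.cos(a),np.sin(a)])),.042]) for y in ys],np.float32)
    g=cv2.remap(im,px[:,:1],px[:,1:],cv2.INTER_LINEAR)[:,0]
    print(fx,[f"{y:.1f}:{int(c.mean())}"+("*" if c[2]>c[0]+50 else "") for y,c in zip(ys,g)])
E
python3 prof.py
```

```text
12.95 [ 0.5433 -0.3173  0.1009] [-179.9435    0.0461   49.1018] [-2.6856  1.4682  4.6645] T [0.3508 0.7741 0.3268] q6 1.7563779188216184 -0.3357424959540367
0.014 ['-12.0:107', '-11.2:110', '-10.5:108', '-9.8:108', '-9.0:95', '-8.2:90', '-7.5:148', '-6.8:179', '-6.0:154', '-5.2:105', '-4.5:103', '-3.8:73', '-3.0:21', '-2.2:29', '-1.5:36', '-0.8:28', '0.0:23', '0.8:22', '1.5:19', '2.2:22', '3.0:43', '3.8:43*', '4.5:70*', '5.2:111*', '6.0:138*', '6.8:153*', '7.5:155*']
0.01 ['-12.0:107', '-11.2:105', '-10.5:106', '-9.8:106', '-9.0:98', '-8.2:90', '-7.5:121', '-6.8:144', '-6.0:145', '-5.2:142', '-4.5:78', '-3.8:20', '-3.0:20', '-2.2:31', '-1.5:36', '-0.8:34', '0.0:22', '0.8:19', '1.5:19', '2.2:17', '3.0:39', '3.8:47*', '4.5:73*', '5.2:109*', '6.0:139*', '6.8:153*', '7.5:154*']
0.0 ['-12.0:105', '-11.2:103', '-10.5:105', '-9.8:104', '-9.0:98', '-8.2:80', '-7.5:124', '-6.8:147', '-6.0:147', '-5.2:141', '-4.5:81', '-3.8:21', '-3.0:16', '-2.2:29', '-1.5:35', '-0.8:28', '0.0:25', '0.8:28', '1.5:23', '2.2:23', '3.0:38*', '3.8:48*', '4.5:73*', '5.2:111*', '6.0:139*', '6.8:150*', '7.5:151*']
```

Request:
{"method": "servo_tool", "body": {
  "increments": [
    [0.5,0,0,-0.1,0,0,0],
    [0.5,0,0,0,0,0,0],
    [4,0,0,0,0,0,0],
    [4,0,0,0,0,0,0],
    [4,0,0,0,0,0,0],
    [4,0,0,0,0,0,0],
    [4,0,0,-1,0,0,0],
    [4,0,0,-2,0,0,0],
    [4,0,0,-3,0,0,0],
    [4,0,0,-3,0,0,0]
  ]
}}

```text
t: 14.0
tcp_pos: [0.5437, -0.3172, 0.1936]
eef_rot: [-3.141, 0.0, 0.856]
force: [0.9, 0.3, 0.8]
width: 0.0403
finger_force: 0.0
```

Request:
{"method": "servo_tool", "body": {
  "increments": [
    [4,-3,0,-2,0,0,0],
    [4,-4,0,-1,0,0,0],
    [4,-4,0,0,0,0,0],
    [4,-4,0,0,0,0,0],
    [4,0,0,0,0,0,0],
    [4,0,0,0,0,0,0]
  ]
}}

```text
t: 14.6
tcp_pos: [0.4451, -0.4313, 0.2228]
eef_rot: [3.141, -0.0, 0.854]
force: [0.6, -0.2, 0.1]
width: 0.0401
finger_force: 0.0
```

```bash
python3 st.py;  python3 - <<'E'
from h import *
p=shot("wrist","w7"); np.save("w7.npy",p["T"]); a=np.radians(7.5)
ps=cam("scene"); shot("scene","s7")
b=cv2.imread("pics/s7_raw.png"); q=proj(ps,[.54,-.3,.06]); x,y=map(int,q); A=cv2.resize(b[y-45:y+40,x-45:x+45],(540,510),interpolation=cv2.INTER_CUBIC)
w=cv2.imread("pics/w7_raw.png"); B=cv2.resize(w,(560,420))
C=np.zeros((510,1100,3),np.uint8); C[:510,:540]=A; C[:420,540:]=B
cv2.imwrite("pics/f7.png",cv2.resize(C,(798,370)))
for z in(.02,.118,.126): print(z,proj(ps,[.5435,-.317,z])-[x-45,y-45])
E
```

```text
14.6 [ 0.4451 -0.4313  0.2228] [179.9553  -0.0183  48.9208] [ 0.5593 -0.234   0.0821] T [ 0.018  -0.0375  0.01  ] q6 1.5178868269819927 -0.03259860095568001
0.02 [49.827  60.7444]
0.118 [50.1205 27.4337]
0.126 [50.1454 24.6105]
```

View pics/f7.png

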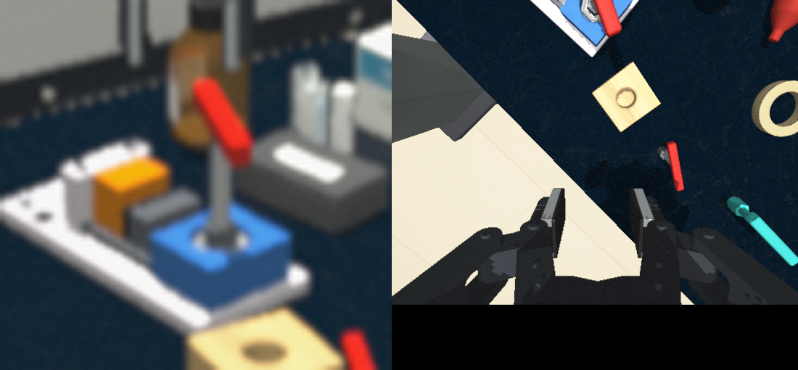

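```bash
python3 -c "
from rig import r
print(r.finish_job())"
```

```text
the job is handed in; nothing more can be done
None
```

The job is handed in: the red key is seated in the clamp screw and standing free of the gripper, and the block is clamped with the pad pushed in about 3.3 mm of 6 mm (an estimate from the images and the turn angle), and nothing was seen touching the bottle, beaker or timer.

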